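Dim the reading lamp from bed

ROBOT

A 7-joint arm with a two-finger parallel gripper is mounted at the origin on the work surface. World frame = base frame: x ahead of the robot, y to its left, z up, the work surface at z = 0. Lengths are in m, angles in rad, forces in N, time in s.
With the tool pointing down it reaches from about 0.375 to 0.925 m from the base axis. Payload 3.1 kg.
Tool frame: the origin (TCP) lies between the finger pads; the fingertips stand 19 mm ahead of it and the grasp point (between the pads) is the TCP; z points along the fingers, y is the direction in which the jaws open and shut (so a half turn about z gives the same grasp; the last joint's range is limited). The gripper opens to 85 mm and grips with 20 to 120 N. Pads are 22 mm wide; open, the fingers measure 114 mm over their backs; the gripper's body (76 mm by 85 mm) begins 54 mm behind the grasp point. The pads swing forward as they close: fully open they stand 13 mm farther back than shut.
Start: joints at [-1.326, 0.383, 0.044, 1.598, -0.018, 1.161, -0.05], TCP at [0.218, 0.612, 0.25] pointing down, gripper open.
Joint ranges: [-2.61, 2.61], [-0.41, 2.15], [-1.48, 1.57], [0, 2.5], [-1.57, 4.71], [0.05, 1.97], [-2.85, 2.85]. Speed limits (rad/s): [2.79, 2.79, 3.14, 3.14, 3.14, 3.14, 3.14].

INTERFACE

Orientations are given as a unit quaternion [x, y, z, w].
In Python, from bench import move_ptp, movel, move_j, move_gripper, pause, inverse_kinematics, read_camera, camera_params, MotionError, sign_off, look_for, tip_of, read_time_s, read_qpos, read_joint_vel, read_effort, read_eef_pos, read_tcp_rot, read_ft_force, read_ft_torque, read_finger_gap gives the robot as it stands. Calls block until the motion is done:
- move_ptp(position, orientation): joint-space move of the TCP to a pose.
- movel(position, orientation=None, speed=0.15): straight line of the TCP; orientation=None keeps the orientation; speed is the mean speed in m/s.
- move_j(angles): joint-space move.
- move_gripper(opening, effort=None): finger opening in m; effort is the grip in N (None keeps the last); returns when the fingers have stopped.
- pause(seconds).
- inverse_kinematics(position, orientation): joint angles nearest the present ones, or None.
- read_camera(name): name is "scene" or "top" or "wrist"; returns the picture (420x560x3 uint8, red, green, blue); there is no depth.
- camera_params(name): a dict with "K" (3x3 intrinsics, pixels), "camera_from_world" (4x4, takes a point from world to camera coordinates). Camera axes: x right, y down, z forward; pixel columns grow to the right and rows downward; lengths in m; the calibration is good to about 2 mm. A picture is of the moment at which its call begins: read the wrist's pose just before it. camera_params takes no time and is no camera call; for the wrist camera it gives the pose at the moment of the call.
A pose or a line that the arm cannot do raises MotionError and nothing moves.
- sign_off(): hands the job in, once; it reports no verdict.
Trained networks look in the newest picture that a camera, given by its name, has taken for a name from the list of things; names that differ only in an ending like _2 or _b are one class to them, and where a whole thing is asked for, a point or a joint stands for the part that bears it (a point fixed in the world has none). Each returns a list of dicts, best first, with "confidence" (0 to 1); they miss things now and then, are a little off and sometimes report something else, mostly with a low value. They report only what shows in the picture. A call takes as long as a camera call.
- look_for(camera, name): "at" ([column, row] in pixels, amid what is visible of it).
- tip_of(camera, name): "at" ([column, row] in pixels: a listed point, or the origin of a listed thing).
Readings, each from a call of its own:
- read_time_s(): time.
- read_qpos(): joint angles.
- read_joint_vel(): joint speeds.
- read_effort(): joint torques, N m.
- read_eef_pos(): TCP position.
- read_tcp_rot(): TCP orientation.
- read_ft_force(): force on the tool from outside, world axes, zero at the start.
- read_ft_torque(): the same for the moment, N m.
- read_finger_gap(): finger opening in m.
Only numpy, scipy, OpenCV 4.12 (cv2) and the standard library are available. Lean on these libraries where they do the work, as an engineer would, in place of code of your own. Each camera call takes 0.05 s, during which the arm holds its last target. There are 200 camera calls.

TASK

Turn the reading lamp down for the night, using only light touches of the fingertips: first press the amber wireless button on the bedside table gently all the way down and let it spring back up, then push the dimmer's black slide all the way to its low end, where the wedge of bars beside its slot has narrowed to nothing. Do not pick up, tip or shove the amber button unit, leave the blue and green buttons and everything else on the table alone, and finish with the hand clear.

Things in the scene. Friction and masses are not known exactly. Their poses are not given: they have to be found in the camera images.
- amber_puck: wireless button unit with the amber (orange) button: loose, on the table; a round grey housing 64 mm in diameter and 18 mm high, about 0.2 kg. Origin: centre of its underside, z up. Its push-button is an orange disc 44 mm in diameter in the middle, whose top stands 28 mm above the table when up and moves 6 mm straight down when pressed.
- amber_top (a point): centre of the top face of the amber button (28 mm above the table when up); moves down with it
- amber (a joint): travel of the amber push-button, m: 0 = up, 0.006 = fully down; it springs back by itself (starts to move at about 1.5 N, fully down at 5 N)
- blue_puck: wireless button unit with the blue button, otherwise the same as the amber one: loose, on the table; a round grey housing 64 mm in diameter and 18 mm high, about 0.2 kg. Origin: centre of its underside, z up. Leave alone.
- blue (a joint): travel of the blue push-button, m: 0 = up, 0.006 = fully down; it springs back by itself (starts to move at about 1.5 N, fully down at 5 N)
- green_puck: wireless button unit with the green button, otherwise the same as the amber one: loose, on the table; a round grey housing 64 mm in diameter and 18 mm high, about 0.2 kg. Origin: centre of its underside, z up. Leave alone.
- green (a joint): travel of the green push-button, m: 0 = up, 0.006 = fully down; it springs back by itself (starts to move at about 1.5 N, fully down at 5 N)
- dimmer: dimmer: flat aluminium base fixed to the table, 90 mm (x) by 190 mm (y) by 16 mm high, with a slot along its y axis at x = +20 mm. Origin: centre of its underside, z up. Seven dark bars at the slot's -x side form a wedge: longest at the -y (bright) end, shortest at the +y (low) end.
- slide (a joint): position of the slide along the slot, m: 0 = bright end (slide's centre at y = -60 mm in the dimmer's frame), 0.12 = low end (y = +60 mm). It stays where it is left; sliding friction about 1.5 N; hard stops at both ends.
- slide_top (a point): centre of the top face of the slide, a black block that slides along the dimmer's slot towards the dimmer's +y (low) end (its centre stays at x = +20 mm in the dimmer's frame): 30 mm (x) by 22 mm (y) by 35 mm high, its underside 16.5 mm and its top 51.5 mm above the table.
- book: turquoise closed book lying flat, 145 (x) by 210 (y) by 28 mm high; origin: centre of its underside. Leave alone.
- glasses: dark-rimmed spectacles standing open on the book, 130 mm wide, 44 mm high, 125 mm deep; origin: below the bridge, at the book's top. Leave alone.
- tumbler: empty drinking glass, 72 mm in diameter, 115 mm high; origin: centre of its underside. Leave alone.
- clock: white block alarm clock, 50 by 100 by 90 mm high; origin: centre of its underside. Leave alone.
- phone: black phone lying flat, 150 (x) by 72 (y) by 9 mm; origin: centre of its underside. Leave alone.

How it is judged:
By the outcome, as a careful person would: the job done as asked, in the order asked, and still so for the second after the job is handed in, with the robot touching nothing.
It also fails if it takes over 40 s, if anything falls off the work surface, if the arm or the gripper's body presses on something with over 40 N, if the wrist force passes 120 N, or if a joint passes its speed limit or range.

## Working session

There is one attempt and no reset: what is moved stays moved. The work goes in short steps, each a Python script; the robot and the scene stay as the last script left them, time stands still between calls to the robot, and variables do not carry over. Pictures are saved under pics/ and viewed, about 8 in all and at most 12, crops included, and the job is handed in when it is done.

```bash
mkdir -p pics; ls; python3 - <<'E'
from bench import *
import cv2,numpy as np
for c in ["scene","top"]:
    im=read_camera(c); cv2.imwrite(f"pics/{c}0.png",im[:,:,::-1])
    for n in ["amber_top","slide_top","dimmer","amber_puck","blue_puck","green_puck"]:
        print(c,n,[(np.round(d["at"],1).tolist(),round(d["confidence"],2)) for d in tip_of(c,n)[:3]])
    p=camera_params(c); print(np.round(p["K"],1).tolist(),np.round(p["camera_from_world"],3).tolist())
print(read_time_s(),read_tcp_rot(),read_eef_pos())
E
```

```text
pics
scene amber_top [([362.7, 229.4], 0.72)]
scene slide_top [([248.3, 144.6], 0.39)]
scene dimmer [([262.0, 162.7], 0.62)]
scene amber_puck [([363.0, 237.9], 0.82), ([220.6, 239.9], 0.54)]
scene blue_puck [([297.8, 235.5], 0.86)]
scene green_puck [([319.4, 209.4], 0.61)]
[[431.2, 0.0, 281.4], [0.0, 431.2, 205.1], [0.0, 0.0, 1.0]] [[-0.819, 0.574, -0.0, 0.478], [0.389, 0.555, -0.736, -0.209], [-0.422, -0.603, -0.677, 1.539], [0.0, 0.0, 0.0, 1.0]]
top amber_top [([281.3, 167.4], 0.73), ([219.7, 240.5], 0.7), ([176.3, 180.8], 0.31)]
top slide_top [([364.0, 232.5], 0.47)]
top dimmer [([148.5, 261.7], 0.69), ([354.3, 235.8], 0.6)]
top amber_puck []
top blue_puck [([256.4, 204.0], 0.48)]
top green_puck [([262.4, 236.4], 0.55)]
[[411.0, 0.0, 279.5], [0.0, 411.0, 207.5], [0.0, 0.0, 1.0]] [[0.024, -1.0, 0.006, 0.001], [-0.998, -0.024, -0.052, 0.587], [0.052, -0.005, -0.999, 1.422], [0.0, 0.0, 0.0, 1.0]]
0.7 [ 1.70526021e-01  9.85353173e-01  3.84392141e-06 -1.24729137e-05] [0.21846588 0.61220696 0.25029695]
```

View pics/scene0.png

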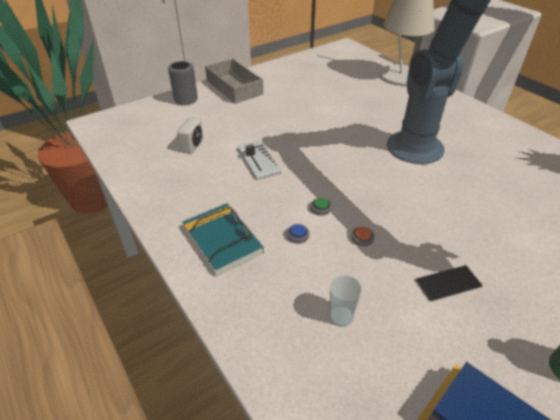

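View pics/top0.png

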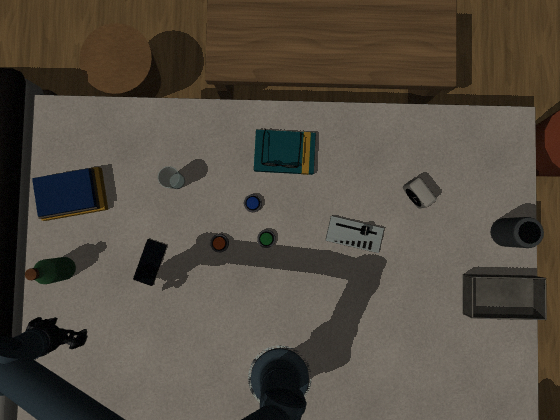

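The scene shows amber at about (363,235), blue (298,232), green (321,205) and the dimmer at (260,160), with its slide near (250,149). The top view shows amber at (219,243), with the dimmer spanning (328,218)-(384,250) and the slide at its right (-y) end. I'll triangulate these and enlarge the dimmer.

```bash
cat > h.py <<'E'
from bench import *
import cv2,numpy as np
def P(c):
    p=camera_params(c); return np.array(p["K"])@np.array(p["camera_from_world"])[:3]
def tri(P1,u1,P2,u2):
    X=cv2.triangulatePoints(P1,P2,np.array(u1,float).reshape(2,1),np.array(u2,float).reshape(2,1)).ravel(); return X[:3]/X[3]
def onz(Pm,u,z):
    H=Pm[:,[0,1,3]].copy(); H[:,2]+=Pm[:,2]*z
    q=np.linalg.solve(H,[u[0],u[1],1]); return q[:2]/q[2]
def proj(Pm,X):
    q=Pm@np.r_[X,1]; return q[:2]/q[2]
E
python3 - <<'E'
from h import *
a,b=P("scene"),P("top")
print("amber",tri(a,[362.7,229.4],b,[219.7,240.5]), onz(b,[219.7,242],.028),onz(a,[362.7,233],.028))
print("slide",tri(a,[248.3,144.6],b,[371,228]), onz(b,[371,228],.05),onz(a,[250,146],.05))
print("dimmer",tri(a,[262,162.7],b,[355,234]),onz(b,[355.5,234],.016))
s=cv2.imread("pics/scene0.png")[120:200,210:310]; t=cv2.imread("pics/top0.png")[200:260,310:400]
r=lambda i:cv2.resize(i,(390,300),interpolation=cv2.INTER_CUBIC)
cv2.imwrite("pics/crop.png",np.hstack([r(s),r(t)]))
E
```

```text
amber [0.46621149 0.21904801 0.03611458] [0.46256796 0.21832685] [0.4676396  0.22531905]
slide [ 0.5187881  -0.29623366  0.04672323] [ 0.52293108 -0.29845995] [ 0.51744273 -0.27844141]
dimmer [ 0.49554717 -0.25220018 -0.01283659] [ 0.50101143 -0.25235092]
```

View pics/crop.png

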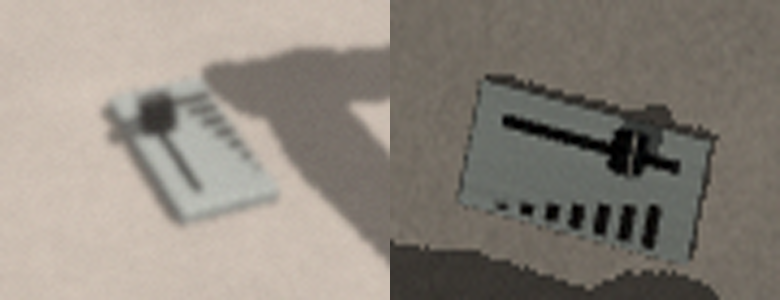

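The slide sits about 25 mm from the bright end. The bars shrink toward image left (world +y), so the push goes that way. Next I'll shut the gripper and look from the wrist near amber, then near the dimmer.

```bash
python3 - <<'E'
from h import *
q=[1,0,0,0]
print(read_time_s()); move_gripper(0.0)
ims=[]
import pickle; D={}
for k,p,ns in [("a1",[0.46,0.22,0.25],["amber_top","amber_puck"]),("a2",[0.42,0.17,0.25],["amber_top","amber_puck"]),("d1",[0.47,-0.25,0.27],["slide_top","dimmer"]),("d2",[0.44,-0.19,0.27],["slide_top","dimmer"])]:
    try: move_ptp(p,q)
    except MotionError as e: print(k,e); continue
    Pm=P("wrist"); im=read_camera("wrist"); D[k]=(Pm,im); ims.append(im)
    for n in ns:
        print(k,n,[(np.round(d["at"],1).tolist(),round(d["confidence"],2),np.round(onz(Pm,d["at"],{"amber_top":.028,"slide_top":.0515}.get(n,0)),4).tolist()) for d in tip_of("wrist",n)[:3]])
    print(read_time_s(),np.round(read_tcp_rot(),3))
pickle.dump(D,open("d.pkl","wb"))
g=np.vstack([np.hstack(ims[:2]),np.hstack(ims[2:4])])
cv2.imwrite("pics/w.png",cv2.resize(g,(800,600),interpolation=cv2.INTER_AREA)[:,:,::-1])
E
```

```text
0.7
a1 amber_top [([281.3, 181.5], 0.7, [0.4593, 0.2225])]
a1 amber_puck []
3.3333 [ 1.     0.001  0.    -0.   ]
a2 amber_top [([226.5, 136.0], 0.73, [0.4612, 0.2213])]
a2 amber_puck [([228.7, 135.9], 0.81, [0.4594, 0.2233]), ([225.9, 136.1], 0.44, [0.4592, 0.2261])]
3.85 [ 1.     0.001  0.001 -0.   ]
d1 slide_top [([318.8, 134.1], 0.89, [0.5144, -0.2813])]
d1 dimmer [([289.3, 141.9], 0.97, [0.5029, -0.2555])]
5.5583 [ 1.     0.001 -0.    -0.001]
d2 slide_top [([390.1, 97.5], 0.68, [0.5159, -0.2848])]
d2 dimmer [([346.6, 116.8], 0.71, [0.4982, -0.2556])]
6.3833 [ 1.    -0.001 -0.001  0.001]
```

View pics/w.png

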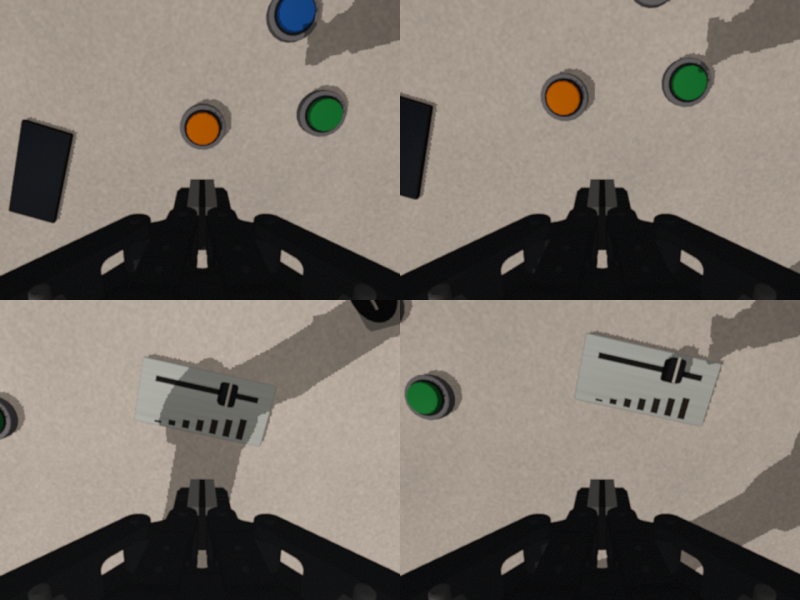

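The wrist pictures show a clear orange disc (a1 at about (283,180), a2 at (228,137) full-size pixels). The dimmer slot in d2 runs from about (277,77) to (423,109), with the slide at (382,98). I'll refine by segmentation.

```bash
python3 - <<'E'
from h import *
import pickle
D=pickle.load(open("d.pkl","rb"))
def blob(m,near):
    n,l,s,c=cv2.connectedComponentsWithStats(m.astype(np.uint8)); i=[j for j in range(1,n) if s[j,4]>30]
    j=min(i,key=lambda j:np.hypot(*(c[j]-near))); return c[j],s[j],l==j
u=[]
for k,nr in [("a1",(283,180)),("a2",(228,137))]:
    h=cv2.cvtColor(D[k][1],cv2.COLOR_RGB2HSV); c,s,_=blob((h[...,0]<20)&(h[...,1]>170)&(h[...,2]>90),nr); u.append(c); print(k,c,s,onz(D[k][0],c,.028))
print("amber tri",tri(D["a1"][0],u[0],D["a2"][0],u[1]))
for k,nr in [("d1",(318,134)),("d2",(385,98))]:
    im=D[k][1].astype(int); Pm=D[k][0]
    c,s,m=blob(im.max(2)<48,nr); ys,xs=np.nonzero(m); print(k,c,s)
    l=xs.argmin(); r=xs.argmax(); L=(xs[l],ys[xs==xs[l]].mean()); R=(xs[r],ys[xs==xs[r]].mean())
    A,B=onz(Pm,L,.016),onz(Pm,R,.016); d=A-B; print(L,R,A,B,"len",np.hypot(*d),"mid",(A+B)/2,"yaw of +y from world y",np.degrees(np.arctan2(-d[0],d[1])))
print("slide tri",tri(D["d1"][0],[318.8,134.1],D["d2"][0],[383,98]),tri(D["d1"][0],[318.8,134.1],D["d2"][0],[390.1,97.5]))
E
```

```text
a1 [283.25578563 179.94640682] [ 261  158   46   45 1642] [0.46075635 0.22061642]
a2 [227.70028011 136.74285714] [ 204  113   48   48 1785] [0.46056496 0.22017989]
amber tri [0.46034298 0.22057568 0.02556375]
d1 [334.4103139  135.46412556] [319 119  42  31 446]
(np.int64(319), np.float64(147.0)) (np.int64(360), np.float64(139.0)) [ 0.49921405 -0.28526101] [ 0.50721005 -0.32623001] len 0.041742003582889146 mid [ 0.50321205 -0.30574551] yaw of +y from world y 11.043692384513438
d2 [399.15104167 102.21875   ] [386  83  36  33 384]
(np.int64(386), np.float64(113.5)) (np.int64(421), np.float64(108.0)) [ 0.50170076 -0.29173452] [ 0.50691986 -0.32583001] len 0.03449262792566637 mid [ 0.50431031 -0.30878226] yaw of +y from world y 8.702884381273126
slide tri [ 0.51473015 -0.28161918  0.0420724 ] [ 0.51545701 -0.27962576  0.06980671]
```

Amber is at (0.4605, 0.2204), triangulated z 25.6 mm against the expected 28 mm, and the two views agree. Now the press, descending with force monitoring.

```bash
python3 - <<'E'
from h import *
import pickle
D=pickle.load(open("d.pkl","rb"))
for k,L,R in [("d1",(218,110.6),(360.5,140)),("d2",(277,77),(422,109))]:
    Pm=D[k][0];A,B=onz(Pm,L,.016),onz(Pm,R,.016);d=A-B;print(k,A,B,np.hypot(*d),(A+B)/2,np.degrees(np.arctan2(d[0],d[1])))
print("slide d2",onz(D["d2"][0],(385,98),.0515))
q=[1,0,0,0]; x,y=0.4605,0.2204
move_ptp([x,y,0.10],q); movel([x,y,0.054],speed=0.1)
pause(.1); f0=read_ft_force()[2]; print("f0",f0,read_eef_pos(),read_time_s())
z=0.054; log=[]
while z>0.036:
    z-=0.0005; movel([x,y,z],speed=0.02)
    f=read_ft_force()[2]-f0; log.append((round(z,4),round(read_eef_pos()[2],4),round(f,2)))
    if f>7.5: break
print(log)
pause(.15); print(read_ft_force()-0,read_eef_pos())
Pm=P("top")
movel([x,y,0.10],speed=0.08); print(read_time_s(),read_ft_force()[2]-f0)
E
```

```text
d1 [ 0.53469372 -0.18483759] [ 0.50621942 -0.32678744] 0.14477756676313966 [ 0.52045657 -0.25581251] 11.342659283024762
d2 [ 0.53592527 -0.1841026 ] [ 0.50596744 -0.32690713] 0.14591300191213022 [ 0.52094636 -0.25550487] 11.84782061586861
slide d2 [ 0.51543151 -0.28030275]
f0 0.2025700652587412 [0.46124502 0.22052084 0.05463496] 8.725
[(0.0535, np.float64(0.0539), np.float64(0.13)), (0.053, np.float64(0.053), np.float64(-0.56)), (0.0525, np.float64(0.0524), np.float64(-0.76)), (0.052, np.float64(0.0519), np.float64(-0.13)), (0.0515, np.float64(0.0515), np.float64(-0.88)), (0.051, np.float64(0.051), np.float64(-0.61)), (0.0505, np.float64(0.0505), np.float64(0.05)), (0.05, np.float64(0.05), np.float64(-0.15)), (0.0495, np.float64(0.0495), np.float64(-0.41)), (0.049, np.float64(0.049), np.float64(0.41)), (0.0485, np.float64(0.0485), np.float64(-1.13)), (0.048, np.float64(0.048), np.float64(-0.23)), (0.0475, np.float64(0.0475), np.float64(-0.53)), (0.047, np.float64(0.0471), np.float64(1.23)), (0.0465, np.float64(0.0466), np.float64(1.51)), (0.046, np.float64(0.046), np.float64(1.43)), (0.0455, np.float64(0.0455), np.float64(2.15)), (0.045, np.float64(0.045), np.float64(1.52)), (0.0445, np.float64(0.0445), np.float64(2.09)), (0.044, np.float64(0.044), np.float64(2.76)), (0.0435, np.float64(0.0435), np.float64(3.51)), (0.043, np.float64(0.043), np.float64(3.41)), (0.0425, np.float64(0.0426), np.float64(5.01)), (0.042, np.float64(0.042), np.float64(3.96)), (0.0415, np.float64(0.0415), np.float64(3.98)), (0.041, np.float64(0.0412), np.float64(5.84)), (0.0405, np.float64(0.0411), np.float64(9.3))]
[-2.09957809 -0.46932509 10.25123197] [0.46064009 0.22044296 0.0410702 ]
16.5167 -0.5027639708044296
```

The press is confirmed: contact at tool height 47.1 mm, bottomed at 41.1 mm, which is 6 mm of travel with the force rising past 9 N. The slot fit is consistent across views (11.6°, length 145 mm, slide at s = -26 mm). Now the slide push.

```bash
python3 - <<'E'
from h import *
th=np.radians(11.6); d=np.array([np.sin(th),np.cos(th),0]); mid=np.array([.5207,-.2556,0])
q=[np.cos(th/2),-np.sin(th/2),0,0]
pt=lambda s,z=.053: mid+d*s+[0,0,z]
move_ptp(pt(-.075,.12),q); movel(pt(-.075),speed=.12); pause(.1)
f0=np.mean([read_ft_force()@d for _ in range(3)]); print(f0,read_ft_force(),read_time_s())
log=[];s=-.075; hit=0
while s<.06:
    s+=.004 if s<.024 else .001
    movel(pt(s),speed=.03 if s<.024 else .02)
    f=f0-read_ft_force()@d; e=(np.array(read_eef_pos())-mid)@d
    log.append((round(s,4),round(e,4),round(f,1)))
    hit = hit+1 if f>5 else 0
    if f>8 or hit>=2: break
    if s<.02 and f>6: print("early"); break
print(*[tuple(map(float,l)) for l in log]); print(read_time_s())
pause(.1);print(f0-read_ft_force()@d)
movel(pt(s-.04),speed=.12); movel(pt(s-.04,.2),speed=.15)
Pm=P("wrist"); im=read_camera("wrist"); cv2.imwrite("pics/w2.png",im[:,:,::-1])
for n,z in [("slide_top",.0515),("dimmer",0)]: print([(np.round(t["at"]),round(t["confidence"],2),((onz(Pm,t["at"],z)-mid[:2])@d[:2]).round(4)) for t in tip_of("wrist",n)[:2]])
print(read_time_s())
E
```

```text
0.6219224331625858 [-0.11069208  0.65761172  0.56844121] 19.3167
(-0.071, -0.0705, 0.5) (-0.067, -0.0665, 1.1) (-0.063, -0.0626, 1.0) (-0.059, -0.0586, 1.1) (-0.055, -0.0546, 0.6) (-0.051, -0.0508, 0.8) (-0.047, -0.0469, 1.0) (-0.043, -0.0426, 1.7) (-0.039, -0.0384, 0.5) (-0.035, -0.0344, 1.3) (-0.031, -0.0304, 1.4) (-0.027, -0.0265, 1.2) (-0.023, -0.0224, 1.0) (-0.019, -0.0185, 0.9) (-0.015, -0.0145, 0.8) (-0.011, -0.0105, 1.1) (-0.007, -0.0065, 0.9) (-0.003, -0.0025, 1.0) (0.001, 0.0015, 0.6) (0.005, 0.0055, 1.1) (0.009, 0.0095, 1.0) (0.013, 0.0136, 1.4) (0.017, 0.0175, -0.0) (0.021, 0.0215, 2.2) (0.025, 0.0254, 1.2) (0.026, 0.026, 2.1) (0.027, 0.027, 1.9) (0.028, 0.0281, 1.8) (0.029, 0.0292, 2.0) (0.03, 0.0302, 2.2) (0.031, 0.0311, 0.9) (0.032, 0.0322, 1.8) (0.033, 0.0331, 2.8) (0.034, 0.0341, 1.9) (0.035, 0.0351, 2.1) (0.036, 0.0353, 3.5) (0.037, 0.0355, 5.5) (0.038, 0.0355, 6.9)
29.7167
6.791989492628806
[(array([201., 196.]), 0.96, np.float64(0.06))]
[(array([282., 207.]), 0.73, np.float64(-0.0005))]
31.5833
```

View pics/w2.png

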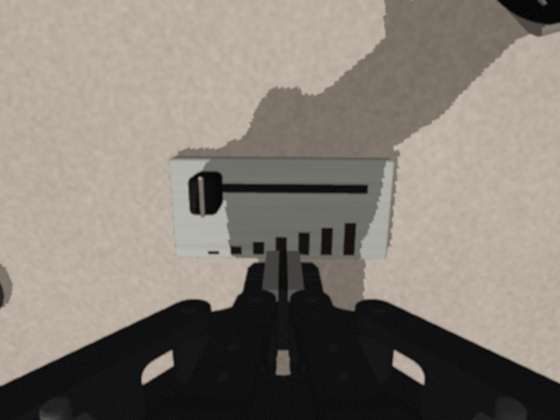

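The slide sits at the low end (pixel (203,194)), beside the narrowest bar, and measures s = +60.0 mm. One last check that the pucks haven't moved, then I'll hand in.

```bash
python3 - <<'E'
from h import *
im=read_camera("top"); old=cv2.imread("pics/top0.png")[:,:,::-1]
def c(i):
    h=cv2.cvtColor(np.ascontiguousarray(i[225:260,200:240]),cv2.COLOR_RGB2HSV); m=(h[...,0]<15)&(h[...,1]>150); y,x=np.nonzero(m); return x.mean()+200,y.mean()+225,len(x)
print(c(old),c(im)); 
print(read_ft_force(),read_eef_pos(),read_time_s()); sign_off()
E
```

```text
(np.float64(218.625), np.float64(242.80882352941177), 136) (np.float64(218.6691176470588), np.float64(242.8235294117647), 136)
[0.50115437 0.29712222 0.96669811] [ 0.51979474 -0.25728096  0.19908047] 31.6333
the job is handed in; nothing more can be done
```

I pressed the amber button all the way down and let it spring back. I then pushed the dimmer's slide to its low end and handed the job in at about 31.6 s, with the hand clear.

- **Button:** the tip met it at tool height 47.1 mm and it bottomed at 41.1 mm. That is the full 6 mm of travel, and the vertical force peaked at about 10 N. The force returned to zero on lifting. The amber button moved less than 0.1 pixel between the top pictures taken before and after. Its return was not measured directly.
- **Slide:** I pushed it with the shut fingertips until it hit the end stop, where the force rose from about 2 N to 7 N. The wrist picture puts it at +60.0 mm beside the shortest bar, as required.
- **Disagreements:** the button's top measured 25.6 mm high against the stated 28 mm, though contact with the fingertip agreed with 28 mm. The first scene and top estimates were up to 2 cm off, so I used the wrist-camera values instead.
- **Not checked:** I did not measure the blue and green buttons or the other things on the table afterwards. The arm touched none of them on purpose, and no unexpected contact force showed up in the readings I took.

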